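# Lock the kennel hatch

## Task

The kennel hatch on the bench is ready to go out, so bolt its door shut: press the bolt's sprung thumb catch right down with one fingertip and, keeping it down, push the upright tab with the other fingertip until the bolt is fully home in the keeper. Then let the catch spring up to lock it and take the hand away. Do it by pushing alone: do not lift the door, do not shift the hatch on the bench, and leave the padlock and everything else lying where it is.

Things in the scene. Friction and masses are not known exactly. Their poses are not given: they have to be found in the camera images.
- hatch: kennel hatch: grey-painted steel frame 400 x 420 x 30 with a hinged mesh door in it, about 6 kg in all, lying loose and flat on the bench. Origin: centre of its underside, on the bench top. Its y axis is the way the bolt slides home; hinges on the -y side. The bolt lies along x = 0 on the door's middle rail (rail top z = 30, base plate top 33, bar 16 wide, top 44)
- tab (a point): the bolt's upright finger tab, a plain steel plate at the bar's rear (-y) end, 24 wide (hatch x), 8 thick (hatch y), top 84 mm above the bench. The point is the middle of its rear (-y) face, 64 mm above the bench; it travels with the bolt. Behind it (-y) the rail is free: nothing higher than 33 mm for 140 mm
- pad (a point): middle of the top of the thumb catch's pad, a dark steel plate 26 wide (hatch x), 50 long (hatch y), over the bar and in line with the tab. At rest it slopes, its tab-side end about 64 mm above the bench and its far end 54; pressed right down it is level, its top at 52 mm, 42 to 92 mm ahead (+y) of where the tab's rear face starts. The bolt home, the tab's front face stops 4 mm short of it
- keeper (a point): steel keeper staple on the frame, 28 wide, 19 long, top 50 mm above the bench; the point is the centre of its opening, 39 mm above the bench, where the bar enters
- bolt (a joint): travel of the bolt, m: 0 drawn (as it starts), 0.0305 fully home at its stop, the bar through the keeper. It rubs with about 2 N and stays where it is left, but the catch's tooth, when up, sits in one of the square notches cut every 10 mm along the bar and blocks it both ways (1.5 mm of play)
- catch (a joint): angle of the thumb catch, rad: 0 sprung up with its tooth in a notch, 0.22 pressed right down on its stop; the tooth clears the bar above about 0.16. It pivots 8 mm beyond the far (+y) end of the pad, between cheeks 53 mm high. About 5 N on the pad's middle or nearer the tab holds it down, some 12 N at its far end
- leaf (a joint): angle of the mesh door, rad: 0 shut (as it starts, lying by its own 2 kg weight), grows as its keeper side lifts
- padlock: brass padlock lying flat, 46 x 42 x 21 with a steel shackle, loose on the hatch's mesh; bystander, leave it (sizes in mm). Origin: about the centre of its underside
- old_bolt: worn barrel bolt taken off earlier, 105 x 32 x 15, loose on the hatch's mesh; bystander, leave it (sizes in mm). Origin: about the centre of its underside
- jar: closed glass jar, 52 across, 62 high, loose on the hatch's mesh; bystander, leave it (sizes in mm). Origin: about the centre of its underside
- hammer: hammer, 260 long, lying on the bench; bystander (sizes in mm). Origin: about the centre of its underside
- screwdriver: screwdriver, 200 long, lying on the bench; bystander (sizes in mm). Origin: about the centre of its underside
- brush: paint brush, 200 long, lying on the bench; bystander (sizes in mm). Origin: about the centre of its underside
- pliers: pliers, 180 long, lying on the bench; bystander (sizes in mm). Origin: about the centre of its underside
- paint_tin: closed paint tin, 84 across, 96 high, on the bench; bystander (sizes in mm). Origin: about the centre of its underside

How it is judged:
On the way, in this order (a step that is already met when the one before it is completed fails the run):
1. the thumb catch is pressed down while the bolt is still drawn (value of joint catch above 0.17 rad and value of joint bolt below 0.008 m), for 0.1 s.
2. the bolt is fully home with the catch still held down (value of joint bolt above 0.028 m and value of joint catch above 0.17 rad), for 0.1 s.
At the end, for the whole second after the job is handed in: The bolt is at least 28 mm home and at rest, the catch has sprung up (below 0.05 rad) with its tooth in the last notch, the door lies shut (below 0.02 rad) and the hatch and its keeper are within 20 mm of where they lay (value of joint bolt above 0.028 m and value of joint catch below 0.05 rad and value of joint leaf below 0.02 rad and velocity of joint bolt between -0.005 and 0.005 m/s and distance of each of hatch, keeper from where it was at the start of the episode below 0.02 m); the robot touches nothing.
It fails at once if the hatch is shoved, turned or lifted more than 20 mm (distance of any of hatch, keeper from where it was at the start of the episode above 0.02 m).
It fails at once if the door is lifted more than about 15 mm at its edge (value of joint leaf above 0.04 rad).
It fails at once if a bystander is moved more than 25 mm (distance of any of padlock, old_bolt, jar, hammer, screwdriver, brush, pliers, paint_tin from where it was at the start of the episode above 0.025 m).
It also fails if it takes over 40 s, if anything falls off the work surface, if the arm or the gripper's body presses on something with over 40 N, if the wrist force passes 120 N, or if a joint passes its speed limit or range.

## Robot

A 6-joint arm with a two-finger parallel gripper is mounted at the origin on the work surface. World frame = base frame: x ahead of the robot, y to its left, z up, the work surface at z = 0. Lengths are in m, angles in rad, forces in N, time in s.
With the tool pointing down it reaches from about 0.375 to 0.9 m from the base axis. Payload 3.1 kg.
Tool frame: the origin (TCP) lies at the very end of the fingers, on their centre line; the grasp point (between the pads) lies 19 mm behind it; z points along the fingers, y is the direction in which the jaws open and shut (so a half turn about z gives the same grasp; the last joint's range is limited). The gripper opens to 85 mm and grips with 20 to 120 N. Pads are 22 mm wide; open, the fingers measure 114 mm over their backs; the gripper's body (76 mm by 85 mm) begins 54 mm behind the grasp point. The pads swing forward as they close: fully open they stand 13 mm farther back than shut.
Start: joints at [0.955, 0.527, 1.433, -0, 1.181, -0.178], TCP at [0.265, 0.566, 0.202] pointing down, gripper open.
Joint ranges: [-3.08, 3.08], [-0.75, 2.2], [0.22, 2.44], [-1.43, 4.57], [0, 2.65], [-2.85, 2.85]. Speed limits (rad/s): [2.79, 2.79, 3.14, 3.14, 3.14, 3.14].

## Interface

Orientations are given as a unit quaternion [x, y, z, w].
In Python, from station import manip gives the robot as it stands. The module is installed in compiled form; this text tells all that it offers.
- The arm moves only by the tool send_rows, never from a script. Its argument "commands" is a list of rows, each an object with "delta_pos": the shift along the world's x, y, z in cm, a list of three; "yaw": the turn about the world's z in rad. A call has 1 to 10 rows; each row shifts and turns the pose as measured when the row begins; what a row does not reach is not made up. A row lasts 1/8 s, in which the tool goes at most 62.5 mm and 10.7 degrees, less where a joint would pass 70% of its speed; a pose out of reach is approached as far as the arm can. A call is refused whole if a number of a shift passes 6.25 or a number of a turn 0.188, either way. A call with a gripper value outside its range is refused whole. "grip" is the closure, from -1 (fully open) to 1 (shut), set as the call begins (left out, the last holds). The fingers move at their own pace and stop on an object; "force" is the grip in N (left out, the last holds). Time passes only in rows, so rows that do not move let the fingers close. It gives the time, the measured TCP pose, the force and the opening at its end, in the units of the state.
- manip.sense(): the state, without advancing time (a new reading comes with each control period).
- manip.snapshot(name): name is "scene" or "side" or "wrist"; returns the picture (400x640x3 uint8, blue, green, red); there is no depth.
- manip.get_calibration(name): a dict with "fx", "fy", "cx", "cy" (pixels), "world_to_cam" (4x4, takes a point from world to camera coordinates); the wrist camera has in their place "mount" (4x4, takes a point from camera to tool coordinates, whose origin is the TCP and whose axes are the flange's). Camera axes: x right, y down, z forward; pixel columns grow to the right and rows downward; lengths in m; the calibration is good to about 2 mm. A picture is of the moment at which its call begins: read the wrist's pose just before it. get_calibration takes no time and is no camera call.
- manip.sign_off(): hands the job in, once; it reports no verdict.
The state is a dict: "t": time; "q": joint angles; "qd": joint speeds; "tau": joint torques, N m; "tcp_pos": TCP position; "tool_rot": TCP orientation; "force": force on the tool from outside, world axes, zero at the start; "ft_torque": the same for the moment, N m; "finger_gap": opening from 0.0 (shut) to 1.0 (fully open).
Only numpy, scipy, OpenCV 4.12 (cv2) and the standard library are available. Lean on these libraries where they do the work, as an engineer would, in place of code of your own. Each camera call takes 0.05 s, during which the arm holds its last target. There are 200 camera calls.

## Working session

There is one attempt and no reset: what is moved stays moved. The work goes in short steps, Python scripts to look and compute and a tool call to move; the robot and the scene stay as the last step left them, time stands still between calls to the robot, and variables do not carry over. Pictures are saved under pics/ and viewed, about 8 in all and at most 12, crops included, and the job is handed in when it is done.

Besides the shell and the picture viewer there is one more tool, called after ">>>" as a command line: name --argument value ..., lists and objects as JSON in quotes. send_rows: Moves the arm, as the interface text tells. Its arguments: {"type":"object","properties":{"commands":{"type":"array","items":{"type":"object","properties":{"delta_pos":{"type":"array","items":{"type":"number"}},"yaw":{"type":"number"}}}},"grip":{"type":"number"},"force":{"type":"number"}},"required":["commands"]}

```bash
mkdir -p pics; python3 - <<'E'
from station import manip
import cv2
s=manip.sense();print(s)
for n in("scene","side","wrist"):
    c=manip.get_calibration(n);print(n,c)
    cv2.imwrite(f"pics/{n}0.png",manip.snapshot(n))
E
```

```text
{'t': 0.0, 'q': array([ 9.54497973e-01,  5.28476174e-01,  1.43389946e+00,  2.01069025e-05,
        1.18138904e+00, -1.78491391e-01]), 'qd': array([ 0.00073672, -0.00048641,  0.00090437,  0.0008865 ,  0.00022592,
       -0.00079195]), 'tau': array([-6.24264776e-04, -4.42350125e+01, -1.78021860e+01, -9.92703008e-05,
        8.28812539e-03,  1.87333984e-05]), 'tcp_pos': array([0.26448015, 0.56542848, 0.20112844]), 'tool_rot': array([ 2.17163010e-01,  9.76134749e-01, -9.97780971e-04, -4.28876736e-04]), 'force': array([ 0.1679379 , -0.46742773, -0.46456966]), 'ft_torque': array([ 0.01410303, -0.00899335,  0.01360182]), 'finger_gap': 0.9972200148425254}
scene {'fx': 399.7236154731384, 'fy': 399.7236154731384, 'cx': 322.0279479477694, 'cy': 196.44787295656593, 'world_to_cam': array([[-0.84506993,  0.53426506,  0.02043685,  0.41084447],
       [ 0.32467725,  0.54317478, -0.77430346, -0.10075437],
       [-0.42478406, -0.64770519, -0.63248438,  1.41695051],
       [ 0.        ,  0.        ,  0.        ,  1.        ]])}
side {'fx': 364.89075873591446, 'fy': 364.89075873591446, 'cx': 317.80798968359585, 'cy': 197.0911343698555, 'world_to_cam': array([[-0.99207492, -0.12520487,  0.01054009,  0.47473231],
       [-0.09875744,  0.72514735, -0.68147509,  0.10885215],
       [ 0.07768088, -0.67711525, -0.73176541,  1.2895405 ],
       [ 0.        ,  0.        ,  0.        ,  1.        ]])}
wrist {'fx': 281.7951373017033, 'fy': 281.7951373017033, 'cx': 318.3109611466613, 'cy': 196.62226765135017, 'mount': array([[ 6.40287156e-04, -9.58344948e-01, -2.85612587e-01,
         7.10323928e-02],
       [ 9.99999793e-01,  6.31751224e-04,  1.22023439e-04,
        -4.42703569e-04],
       [ 6.34955556e-05, -2.85612606e-01,  9.58345154e-01,
        -1.71616179e-01],
       [ 0.00000000e+00,  0.00000000e+00,  0.00000000e+00,
         1.00000000e+00]])}
```

View pics/scene0.png

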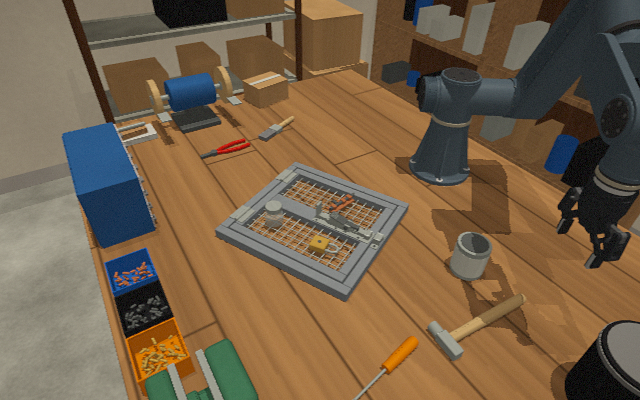

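View pics/side0.png

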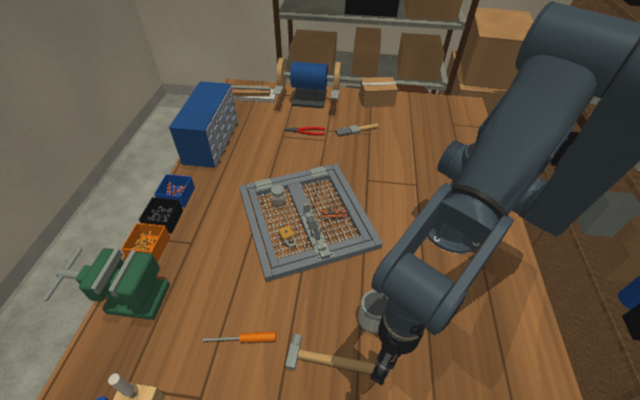

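The hatch is mid-bench. In the scene view the keeper is near (375,238) and the tab near (320,207). In the side view the keeper is near (322,250) and the tab near (308,210). I'll enlarge both.

```bash
python3 - <<'E'
import cv2,numpy as np
a=cv2.imread("pics/scene0.png")[190:265,300:400]
b=cv2.imread("pics/side0.png")[175:275,270:390]
a=cv2.resize(a,(800,600),interpolation=cv2.INTER_CUBIC)[:,:]
b=cv2.resize(b,(720,600),interpolation=cv2.INTER_CUBIC)
cv2.imwrite("pics/c1.png",a);cv2.imwrite("pics/c2.png",b)
E
```

```text
(no output)
```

View pics/c1.png

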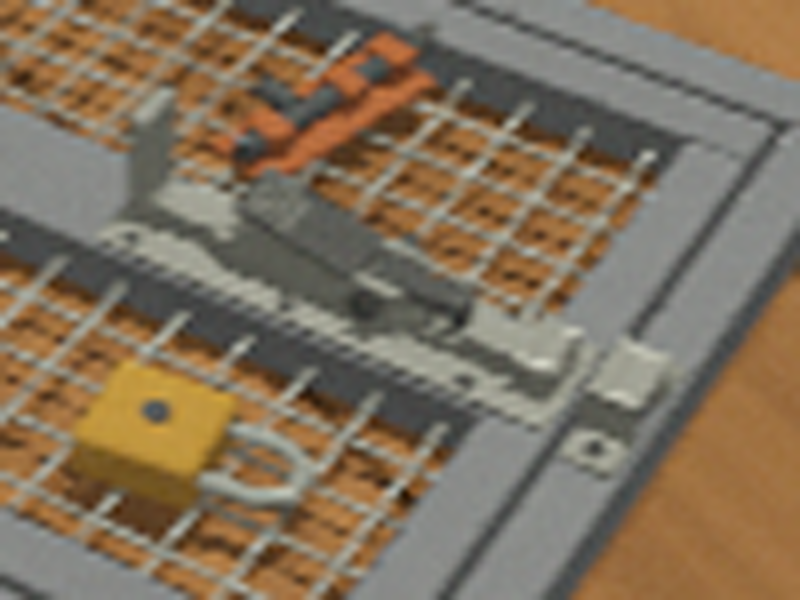

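View pics/c2.png

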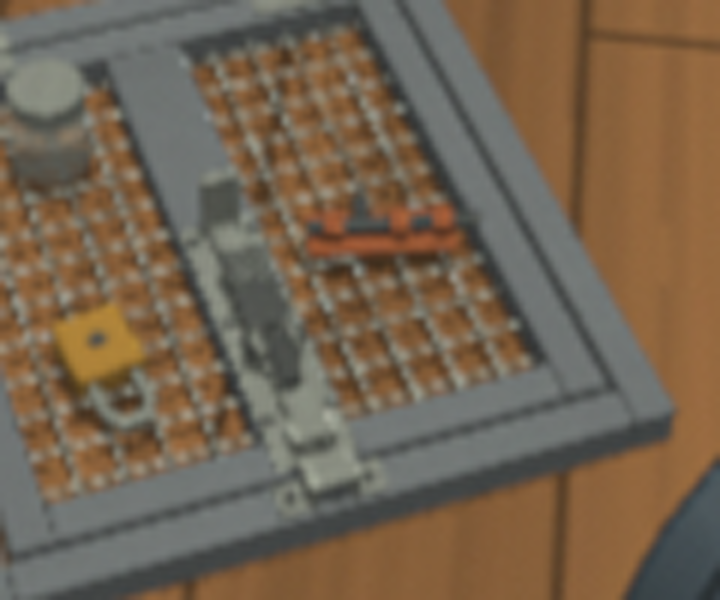

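```bash
cat >h.py <<'E'
import numpy as np
from station import manip
def cam(n,s=None):
    c=manip.get_calibration(n)
    if n!="wrist":
        T=np.linalg.inv(c["world_to_cam"])
    else:
        from scipy.spatial.transform import Rotation as R
        T=np.eye(4);T[:3,:3]=R.from_quat(s["tool_rot"]).as_matrix();T[:3,3]=s["tcp_pos"];T=T@c["mount"]
    return c,T
def ray(n,u,v,z,s=None):
    c,T=cam(n,s);d=T[:3,:3]@[(u-c["cx"])/c["fx"],(v-c["cy"])/c["fy"],1];o=T[:3,3]
    return o+d*(z-o[2])/d[2]
E
python3 - <<'E'
from h import *
for n,l in(("scene",[(319.4,202.1,.084),(379.4,236.2,.05)]),("side",[(306.3,204.7,.084),(325.5,253.3,.05)])):
    p=[ray(n,*a) for a in l];d=p[1]-p[0];print(n,p,np.arctan2(d[1],d[0]),np.hypot(*d[:2]))
from scipy.spatial.transform import Rotation as R
print(R.from_quat(manip.sense()["tool_rot"]).as_matrix())
E
```

```text
scene [array([0.51419254, 0.02723954, 0.084     ]), array([0.42930553, 0.19703703, 0.05      ])] 2.034388625230329 0.18983411271401424
side [array([0.51460184, 0.03470249, 0.084     ]), array([0.42937602, 0.19985744, 0.05      ])] 2.047189913347279 0.1858483179156724
[[-9.05692917e-01  4.23933224e-01 -9.80159283e-04]
 [ 4.23934240e-01  9.05691965e-01 -1.35047719e-03]
 [ 3.15210236e-04 -1.63864071e-03 -9.99998608e-01]]
```

>>> send_rows --commands '[{"delta_pos": [2.3,-5,0],"yaw": 0},{"delta_pos": [2.3,-5,0],"yaw": 0.1},{"delta_pos": [2.3,-5,0],"yaw": 0.12},{"delta_pos": [2.3,-5,0],"yaw": 0.12},{"delta_pos": [2.3,-5,0],"yaw": 0.12},{"delta_pos": [2.3,-5,0],"yaw": 0.12},{"delta_pos": [2.3,-5,0],"yaw": 0.12},{"delta_pos": [2.3,-5,0],"yaw": 0.12},{"delta_pos": [2.3,-5,0],"yaw": 0.12},{"delta_pos": [2,-4,0],"yaw": 0}]' --grip -0.1 --force 40

```text
t: 1.4
tcp_pos: [0.495, 0.063, 0.1998]
tool_rot: [-0.268, 0.964, -0.0, 0.001]
force: [-0.1, 0.4, 0.1]
finger_gap: 0.549
```

```bash
python3 - <<'E'
from h import *
import cv2,json
s=manip.sense();print(s["tcp_pos"],s["tool_rot"],s["finger_gap"])
json.dump({k:list(s[k]) for k in("tcp_pos","tool_rot")},open("s1.json","w"))
im=manip.snapshot("wrist");cv2.imwrite("pics/w1.png",im)
c,T=cam("wrist",s)
for x in[(.514,.031,.084),(.429,.198,.05)]:
    q=np.linalg.inv(T)@[*x,1];print(c["cx"]+c["fx"]*q[0]/q[2],c["cy"]+c["fy"]*q[1]/q[2])
E
```

```text
[0.49499092 0.06304147 0.19983131] [-2.67629517e-01  9.63521742e-01 -7.21008745e-05  5.37182929e-04] 0.5489404680286861
284.4084309707355 183.9455108035727
446.68606018905126 188.03496421720249
```

View pics/w1.png

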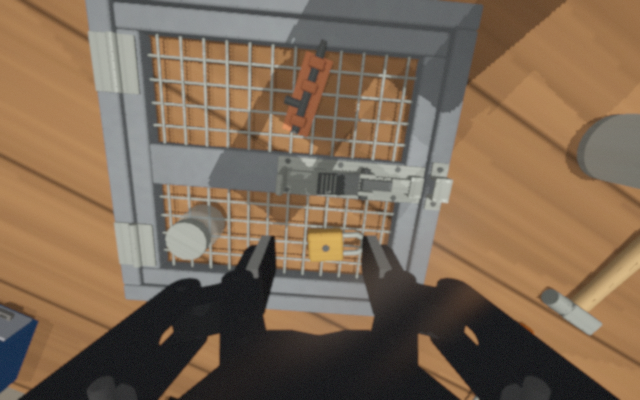

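The wrist view shows the whole hatch. The bolt runs nearly along the image row, with the tab near (287,180), the pad near (330,183) and the keeper near (441,190). I'll take a close crop.

```bash
python3 - <<'E'
import cv2
a=cv2.imread("pics/w1.png")[145:225,265:465]
cv2.imwrite("pics/c3.png",cv2.resize(a,(800,320),interpolation=cv2.INTER_CUBIC))
E
```

```text
(no output)
```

View pics/c3.png

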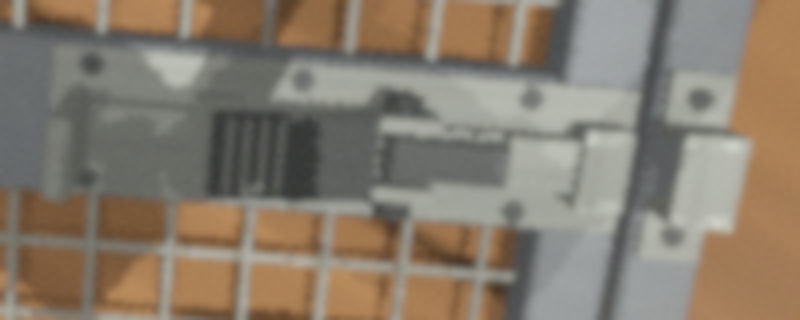

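```bash
python3 - <<'E'
from h import *
import json
s=json.load(open("s1.json"))
P={k:ray("wrist",265+x/4,145+y/4,z,s) for k,(x,y,z) in dict(tabrear=(46,157,.084),tabfront=(72,157,.084),padn=(210,155,.064),padf=(378,158,.054),keepL=(685,182,.05),keepR=(745,185,.05)).items()}
d=P["keepL"]-P["tabrear"];a=np.arctan2(d[1],d[0]);u=np.array([np.cos(a),np.sin(a)]);n=np.array([-u[1],u[0]])
print(a,u)
for k,p in P.items():
    e=(p-P["tabrear"])[:2];print(k,p.round(4),(e@u).round(4),(e@n).round(4))
E
```

```text
2.0256404767860987 [-0.43932231  0.89832951]
tabrear [0.5186 0.024  0.084 ] 0.0 0.0
tabfront [0.5151 0.0299 0.084 ] 0.0068 0.0006
padn [0.5002 0.0632 0.064 ] 0.0432 -0.0007
padf [0.4779 0.1066 0.054 ] 0.092 0.0002
keepL [0.4377 0.1893 0.05  ] 0.184 -0.0
keepR [0.4293 0.2051 0.05  ] 0.2019 0.0007
```

>>> send_rows --commands '[{"delta_pos": [0.8,-1.15,0],"yaw": -0.045},{"delta_pos": [0.8,-1.15,0],"yaw": -0.04},{"delta_pos": [0,0,-3],"yaw": 0},{"delta_pos": [0,0,-3],"yaw": 0},{"delta_pos": [0,0,-2.5],"yaw": 0},{"delta_pos": [0,0,0],"yaw": 0}]' --grip -0.04

```text
t: 2.2
tcp_pos: [0.5168, 0.0354, 0.1132]
tool_rot: [-0.221, 0.975, -0.003, 0.003]
force: [0.5, -0.6, 0.1]
finger_gap: 0.517
```

```bash
python3 - <<'E'
from h import *
import cv2
s=manip.sense();p=s["tcp_pos"];x,y=s["tool_rot"][:2]
a=2.0256;e=p[:2]-[.5186,.024]
print(p,s["finger_gap"],np.arctan2(y*y-x*x,2*x*y)-a,e@[np.cos(a),np.sin(a)],e@[-np.sin(a),np.cos(a)])
w=manip.snapshot("wrist");cv2.imwrite("pics/w2.png",w)
b=manip.snapshot("side")[150:280,250:410];c=manip.snapshot("scene")[165:255,290:400]
o=np.vstack([cv2.resize(b,(400,325),interpolation=2),cv2.resize(c,(400,270),interpolation=2)]);
w=w[:, 150:500];o=np.hstack([o,cv2.resize(w,(400,457))[:, :] if 0 else np.vstack([cv2.resize(w,(400,457)),np.zeros((138,400,3),np.uint8)])])
cv2.imwrite("pics/m2.png",o)
E
```

```text
[0.51675683 0.03541115 0.11319341] 0.5174333381712681 -0.009035437818297964 0.011060850781448327 -0.0033569508352483787
```

View pics/m2.png

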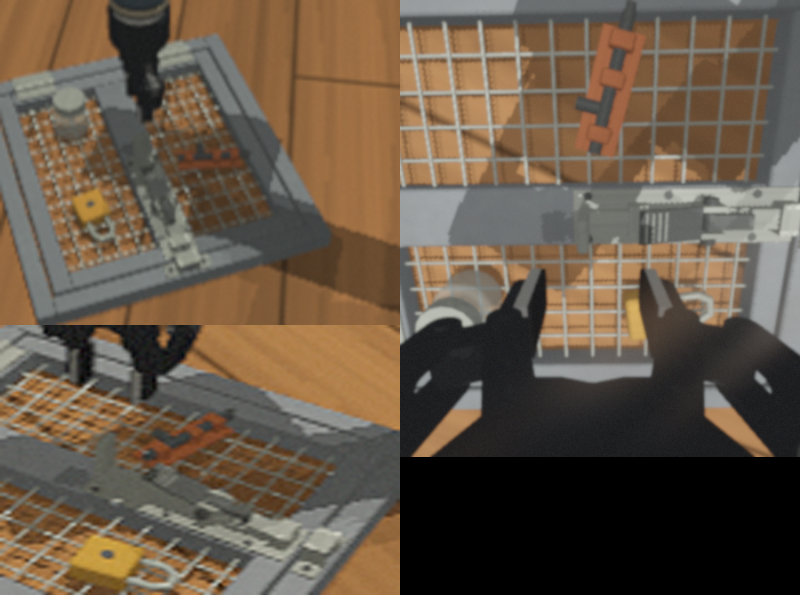

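>>> send_rows --commands '[{"delta_pos": [-0.6,0.5,0],"yaw": 0.009},{"delta_pos": [0,0,0],"yaw": 0}]'

```text
t: 2.6
tcp_pos: [0.5139, 0.0404, 0.1176]
tool_rot: [-0.226, 0.974, -0.004, 0.007]
force: [-1.4, -0.2, 0.3]
finger_gap: 0.52
```

```bash
cat > st.py <<'E'
from h import *
s=manip.sense();p=s["tcp_pos"];x,y=s["tool_rot"][:2]
a=2.0256;e=p[:2]-[.5186,.024]
print(p.round(4),"yaw err",round(np.arctan2(y*y-x*x,2*x*y)-a,4),"along",round(e@[np.cos(a),np.sin(a)],4),"lat",round(e@[-np.sin(a),np.cos(a)],4))
E
python3 - <<'E'
from st import *
import cv2
w=manip.snapshot("wrist");cv2.imwrite("pics/w3.png",w)
cv2.imwrite("pics/c4.png",cv2.resize(w[150:300,230:430],(800,600),interpolation=2))
c,T=cam("wrist",s)
R=T[:3,:3]
from scipy.spatial.transform import Rotation as Q
Rt=Q.from_quat(s["tool_rot"]).as_matrix()
for z in (0,-.006):
  for sx in(.011,-.011):
    for yy in(-.0365,-.022,.022,.0365):
      q=np.linalg.inv(T)@[*(p+Rt@[sx,yy,z]),1];u=c["cx"]+c["fx"]*q[0]/q[2];v=c["cy"]+c["fy"]*q[1]/q[2];print(z,sx,yy,"crop",round((u-230)*4),round((v-150)*4))
E
```

```text
[0.5139 0.0404 0.1176] yaw err 0.0009 along 0.0168 lat -0.0029
0 0.011 -0.0365 crop 136 245
0 0.011 -0.022 crop 226 245
0 0.011 0.022 crop 499 245
0 0.011 0.0365 crop 589 245
0 -0.011 -0.0365 crop 143 369
0 -0.011 -0.022 crop 230 369
0 -0.011 0.022 crop 494 369
0 -0.011 0.0365 crop 581 370
-0.006 0.011 -0.0365 crop 129 258
-0.006 0.011 -0.022 crop 222 258
-0.006 0.011 0.022 crop 503 258
-0.006 0.011 0.0365 crop 596 258
-0.006 -0.011 -0.0365 crop 137 386
-0.006 -0.011 -0.022 crop 226 386
-0.006 -0.011 0.022 crop 498 386
-0.006 -0.011 0.0365 crop 588 386
```

View pics/c4.png

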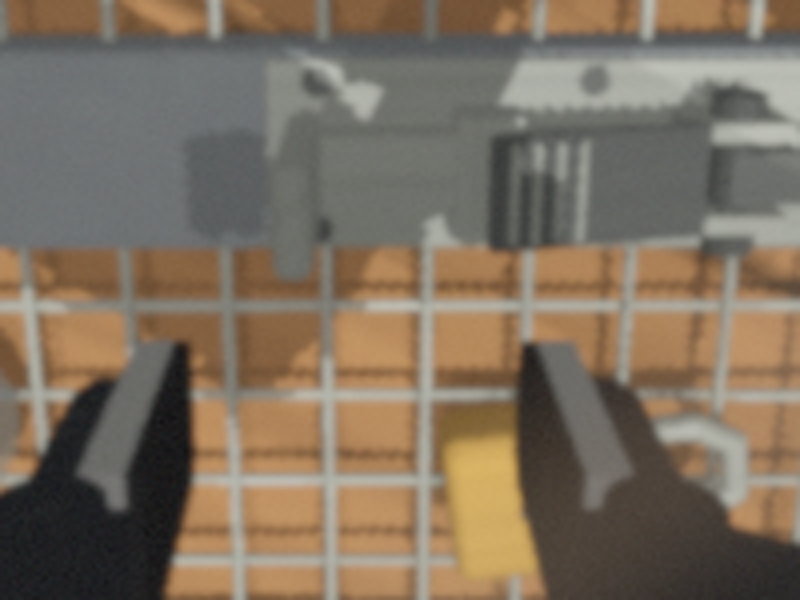

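```bash
python3 - <<'E'
from st import *
import cv2
from scipy.spatial.transform import Rotation as Q
Rt=Q.from_quat(s["tool_rot"]).as_matrix()
ims=[]
for n,w,h in(("scene",80,60),("side",80,60)):
    c=manip.get_calibration(n);im=manip.snapshot(n)
    def pr(x):
        q=c["world_to_cam"]@[*x,1];return np.array([c["cx"]+c["fx"]*q[0]/q[2],c["cy"]+c["fy"]*q[1]/q[2]])
    o=pr(p).round().astype(int)-[w//2,h//2]
    b=cv2.resize(im[o[1]:o[1]+h,o[0]:o[0]+w],None,fx=5,fy=5,interpolation=2)
    for z,col in((0,(0,0,255)),(-.02,(0,255,0)),(-.04,(255,0,0))):
        for yy in(-.022,.022):
            k=((pr(p+Rt@[0,yy,z])-o+.5)*5).astype(int);cv2.circle(b,tuple(map(int,k)),3,col,-1)
    ims.append(b)
cv2.imwrite("pics/m3.png",np.hstack(ims))
E
```

```text
[0.5145 0.0401 0.1177] yaw err 0.0007 along 0.0163 lat -0.0034
```

View pics/m3.png

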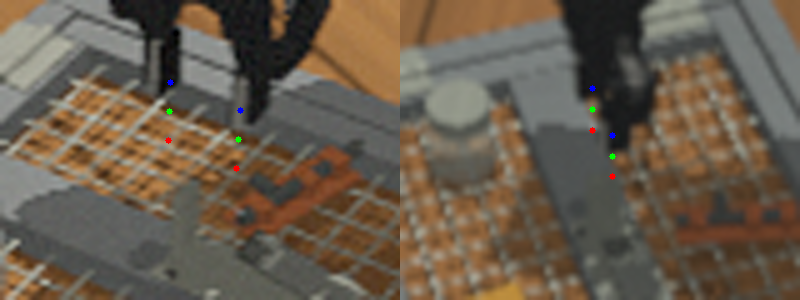

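>>> send_rows --commands '[{"delta_pos": [-0.4,0,-1],"yaw": 0},{"delta_pos": [0,0,-1.5],"yaw": 0},{"delta_pos": [0,0,-1.5],"yaw": 0},{"delta_pos": [0,0,0],"yaw": 0}]'

```text
t: 3.25
tcp_pos: [0.5095, 0.0396, 0.0751]
tool_rot: [-0.225, 0.974, -0.005, 0.007]
force: [0.2, 0.8, -0.3]
finger_gap: 0.521
```

```bash
python3 - <<'E'
from st import *
import cv2
print(s["force"])
w=manip.snapshot("wrist");
o=[cv2.resize(w[120:320,200:450],(400,320),interpolation=2)]
n="scene";c=manip.get_calibration(n);q=c["world_to_cam"]@[*p,1];u=int(c["cx"]+c["fx"]*q[0]/q[2]);v=int(c["cy"]+c["fy"]*q[1]/q[2])
print(u,v)
o.append(cv2.resize(manip.snapshot(n)[v-48:v+32,u-50:u+50],(400,320),interpolation=2))
cv2.imwrite("pics/m4.png",np.hstack(o))
E
```

```text
[0.5095 0.0396 0.0751] yaw err -0.0003 along 0.018 lat 0.0013
[ 0.21465436  0.76437477 -0.26086515]
323 206
```

View pics/m4.png

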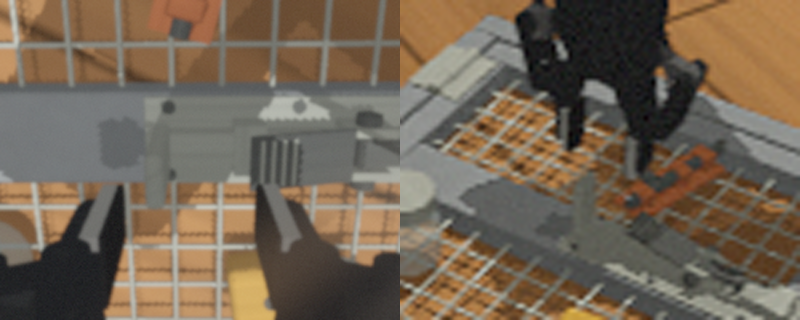

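>>> send_rows --commands '[{"delta_pos": [0,0,-1.2],"yaw": 0},{"delta_pos": [0,0,-0.8],"yaw": 0},{"delta_pos": [0,0,-0.4],"yaw": 0},{"delta_pos": [0,0,-0.2],"yaw": 0}]'

```text
t: 3.85
tcp_pos: [0.5115, 0.0393, 0.0493]
tool_rot: [-0.225, 0.974, -0.005, 0.01]
force: [0.4, 0.4, 0.4]
finger_gap: 0.518
```

>>> send_rows --commands '[{"delta_pos": [0,0,-0.5],"yaw": 0},{"delta_pos": [0,0,-0.4],"yaw": 0},{"delta_pos": [0,0,-0.2],"yaw": 0}]'

```text
t: 4.22
tcp_pos: [0.5117, 0.0393, 0.0378]
tool_rot: [-0.225, 0.974, -0.005, 0.01]
force: [0.0, -0.0, -0.6]
finger_gap: 0.517
```

>>> send_rows --commands '[{"delta_pos": [0,0,-0.4],"yaw": 0},{"delta_pos": [0,0,-0.3],"yaw": 0}]'

```text
t: 4.47
tcp_pos: [0.5124, 0.039, 0.0307]
tool_rot: [-0.226, 0.974, -0.006, 0.011]
force: [-0.3, -2.7, 2.7]
finger_gap: 0.518
```

```bash
python3 - <<'E'
from st import *
import cv2
print(s["force"])
w=manip.snapshot("wrist");
o=[cv2.resize(w[120:320,200:450],(400,320),interpolation=2)]
n="scene";c=manip.get_calibration(n);q=c["world_to_cam"]@[*p,1];u=int(c["cx"]+c["fx"]*q[0]/q[2]);v=int(c["cy"]+c["fy"]*q[1]/q[2])
o.append(cv2.resize(manip.snapshot(n)[v-48:v+32,u-50:u+50],(400,320),interpolation=2))
cv2.imwrite("pics/m5.png",np.hstack(o))
E
```

```text
[0.5124 0.039  0.0307] yaw err 0.0002 along 0.0162 lat -0.001
[-0.3431447  -2.67231857  2.71498642]
```

View pics/m5.png

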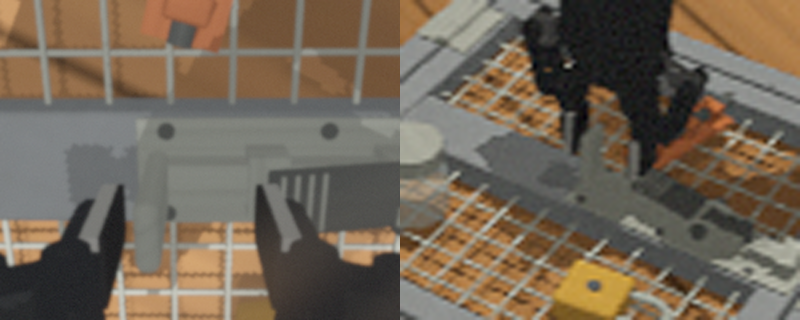

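>>> send_rows --commands '[{"delta_pos": [0,0,0.8],"yaw": 0},{"delta_pos": [-0.3,0.4,0],"yaw": 0},{"delta_pos": [0,0,0],"yaw": 0}]' --grip -0.155

```text
t: 4.95
tcp_pos: [0.5085, 0.0437, 0.0393]
tool_rot: [-0.225, 0.974, -0.005, 0.01]
force: [0.1, -0.3, -0.3]
finger_gap: 0.577
```

```bash
python3 st.py
```

```text
[0.5085 0.0437 0.0393] yaw err -0.0007 along 0.0221 lat 0.0004
```

>>> send_rows --commands '[{"delta_pos": [0,-0.05,-0.6],"yaw": 0},{"delta_pos": [0,0,-0.3],"yaw": 0},{"delta_pos": [0,0,-0.2],"yaw": 0}]'

```text
t: 5.32
tcp_pos: [0.5089, 0.043, 0.0278]
tool_rot: [-0.226, 0.974, -0.006, 0.01]
force: [-0.2, -1.1, 2.7]
finger_gap: 0.58
```

```bash
python3 st.py
```

```text
[0.5089 0.043  0.0278] yaw err 0.0002 along 0.0214 lat 0.0004
```

>>> send_rows --commands '[{"delta_pos": [0,0,-0.3],"yaw": 0},{"delta_pos": [0,0,-0.3],"yaw": 0}]'

```text
t: 5.58
tcp_pos: [0.5095, 0.0423, 0.0217]
tool_rot: [-0.226, 0.974, -0.006, 0.011]
force: [0.2, -3.1, 3.4]
finger_gap: 0.578
```

>>> send_rows --commands '[{"delta_pos": [0,0,-0.2],"yaw": 0},{"delta_pos": [0,0,-0.2],"yaw": 0}]'

```text
t: 5.82
tcp_pos: [0.5097, 0.0422, 0.0193]
tool_rot: [-0.225, 0.974, -0.006, 0.011]
force: [-4.0, -1.7, 26.3]
finger_gap: 0.579
```

>>> send_rows --commands '[{"delta_pos": [0,0,-0.05],"yaw": 0}]'

```text
t: 5.95
tcp_pos: [0.5096, 0.0422, 0.0201]
tool_rot: [-0.225, 0.974, -0.006, 0.011]
force: [-1.6, -2.1, 9.8]
finger_gap: 0.581
```

```bash
python3 - <<'E'
from st import *
import cv2
print(s["force"])
w=manip.snapshot("wrist");
o=[cv2.resize(w[120:320,200:450],(400,320),interpolation=2)]
n="scene";c=manip.get_calibration(n);q=c["world_to_cam"]@[*p,1];u=int(c["cx"]+c["fx"]*q[0]/q[2]);v=int(c["cy"]+c["fy"]*q[1]/q[2])
o.append(cv2.resize(manip.snapshot(n)[v-48:v+32,u-50:u+50],(400,320),interpolation=2))
cv2.imwrite("pics/m6.png",np.hstack(o))
E
```

```text
[0.5096 0.0422 0.0201] yaw err 0.0001 along 0.0203 lat 0.0001
[-1.56636973 -2.14219987  9.75040539]
```

View pics/m6.png

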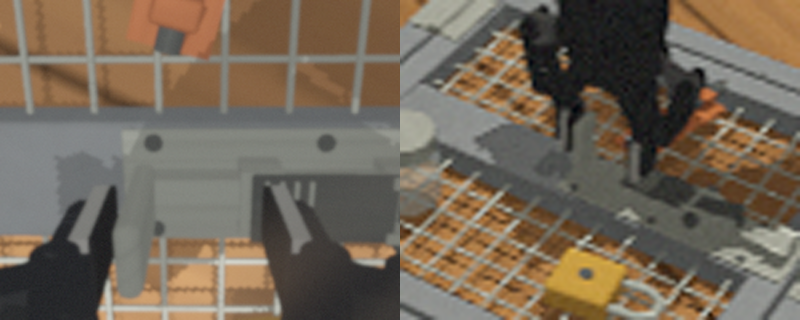

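Both fingertips are placed as wanted: the front one is on the flattened pad and the rear one is just behind the tab. The force confirms the catch is on its stop. Now I'll push.

>>> send_rows --commands '[{"delta_pos": [0,0,-0.15],"yaw": 0},{"delta_pos": [-0.15,0.3,-0.13],"yaw": 0},{"delta_pos": [-0.18,0.36,-0.13],"yaw": 0}]'

```text
t: 6.42
tcp_pos: [0.5104, 0.0456, 0.0203]
tool_rot: [-0.227, 0.974, -0.01, 0.015]
force: [0.5, -8.5, 11.7]
finger_gap: 0.575
```

```bash
python3 st.py
```

```text
[0.5104 0.0456 0.0203] yaw err 0.0032 along 0.023 lat -0.0021
```

>>> send_rows --commands '[{"delta_pos": [-0.3,0.4,-0.12],"yaw": 0},{"delta_pos": [-0.3,0.4,-0.12],"yaw": 0},{"delta_pos": [-0.25,0.4,-0.12],"yaw": 0}]'

```text
t: 6.8
tcp_pos: [0.5104, 0.0521, 0.0209]
tool_rot: [-0.228, 0.973, -0.016, 0.023]
force: [0.8, -8.8, 10.6]
finger_gap: 0.581
```

```bash
python3 st.py
```

```text
[0.5104 0.0521 0.0209] yaw err 0.006 along 0.0289 lat -0.005
```

>>> send_rows --commands '[{"delta_pos": [-0.6,0.5,-0.12],"yaw": -0.005},{"delta_pos": [-0.6,0.6,-0.13],"yaw": -0.005}]'

```text
t: 7.05
tcp_pos: [0.5079, 0.0597, 0.0215]
tool_rot: [-0.223, 0.974, -0.02, 0.032]
force: [3.1, -8.8, 8.4]
finger_gap: 0.576
```

```bash
cat >> st.py <<'E'
from scipy.spatial.transform import Rotation as Q
zt=Q.from_quat(s["tool_rot"]).as_matrix()[:,2];e=(p-.033*zt)[:2]-[.5186,.024]
print("tip along",round(e@[np.cos(a),np.sin(a)],4),"lat",round(e@[-np.sin(a),np.cos(a)],4),"z",zt.round(3))
E
python3 st.py
```

```text
[0.5079 0.0597 0.0215] yaw err -0.004 along 0.0368 lat -0.0061
tip along 0.0385 lat -0.0043 z [ 0.072 -0.025 -0.997]
```

>>> send_rows --commands '[{"delta_pos": [-0.6,0.6,-0.18],"yaw": 0},{"delta_pos": [-0.6,0.6,-0.2],"yaw": 0}]'

```text
t: 7.3
tcp_pos: [0.5064, 0.0678, 0.0219]
tool_rot: [-0.224, 0.973, -0.025, 0.042]
force: [2.2, -11.6, 15.6]
finger_gap: 0.575
```

```bash
python3 st.py
```

```text
[0.5064 0.0678 0.0219] yaw err -0.0024 along 0.0447 lat -0.0082
tip along 0.0469 lat -0.0059 z [ 0.093 -0.03  -0.995]
```

>>> send_rows --commands '[{"delta_pos": [-1.3,0.4,-0.18],"yaw": 0}]'

```text
t: 7.42
tcp_pos: [0.503, 0.0704, 0.0228]
tool_rot: [-0.223, 0.973, -0.028, 0.052]
force: [10.0, -4.2, 10.5]
finger_gap: 0.582
```

```bash
python3 st.py
```

```text
[0.503  0.0704 0.0228] yaw err -0.0035 along 0.0485 lat -0.0064
tip along 0.0511 lat -0.0035 z [ 0.114 -0.032 -0.993]
```

>>> send_rows --commands '[{"delta_pos": [-0.6,0.6,-0.2],"yaw": 0}]'

```text
t: 7.55
tcp_pos: [0.5023, 0.0727, 0.0229]
tool_rot: [-0.225, 0.972, -0.032, 0.056]
force: [0.3, -44.3, 7.8]
finger_gap: 0.579
```

>>> send_rows --commands '[{"delta_pos": [-0.5,0.6,-0.22],"yaw": 0}]'

```text
t: 7.68
tcp_pos: [0.5027, 0.0724, 0.0228]
tool_rot: [-0.226, 0.972, -0.036, 0.06]
force: [1.3, -51.5, 13.7]
finger_gap: 0.573
```

```bash
python3 st.py
```

```text
[0.5027 0.0724 0.0228] yaw err 0.0014 along 0.0505 lat -0.007
tip along 0.0537 lat -0.0037 z [ 0.133 -0.043 -0.99 ]
```

```bash
cat > chk.py <<'E'
from st import *
import cv2
print("f",s["force"])
for n in("scene","side"):
    i0=cv2.imread(f"pics/{n}0.png");i1=manip.snapshot(n)
    c=manip.get_calibration(n)
    def pr(x):
        q=c["world_to_cam"]@[*x,1];return np.array([c["cx"]+c["fx"]*q[0]/q[2],c["cy"]+c["fy"]*q[1]/q[2]])
    def match(x,w,h,r,nm):
        o=pr(x).round().astype(int);t=i0[o[1]-h:o[1]+h+1,o[0]-w:o[0]+w+1]
        S=i1[o[1]-h-r:o[1]+h+r+1,o[0]-w-r:o[0]+w+r+1]
        m=cv2.matchTemplate(cv2.resize(S,None,fx=4,fy=4,interpolation=2),cv2.resize(t,None,fx=4,fy=4,interpolation=2),cv2.TM_CCOEFF_NORMED)
        _,v,_,l=cv2.minMaxLoc(m);print(n,nm,round(v,3),"shift px",(np.array(l)/4-r))
    u=np.array([np.cos(a),np.sin(a),0]);nn=np.array([-u[1],u[0],0]);t0=np.array([.5186,.024,0])
    tab=t0+.004*u+[0,0,.076];print(n,"expected tab shift",(pr(tab+.0305*u)-pr(tab)).round(1),"per 10mm y",(pr(tab+.01*u)-pr(tab)).round(1))
    match(tab,4,5,16,"tab");match(t0+.192*u+[0,0,.05],8,8,6,"keeper")
    pc=t0+.192*u
    for k in(-.19,.19): match(pc+k*nn+[0,0,.03],12,12,6,f"corner{k}")
E
python3 chk.py
```

```text
[0.5027 0.0724 0.0228] yaw err 0.0014 along 0.0505 lat -0.007
tip along 0.0537 lat -0.0037 z [ 0.133 -0.043 -0.99 ]
f [  1.29260718 -51.45178284  13.67647097]
scene expected tab shift [9.2 3.8] per 10mm y [3.  1.3]
scene tab 0.543 shift px [  7.5  -10.75]
scene keeper 0.591 shift px [0.   0.25]
scene corner-0.19 0.997 shift px [0. 0.]
scene corner0.19 0.632 shift px [0. 0.]
side expected tab shift [2.7 6.4] per 10mm y [0.9 2.1]
side tab 0.711 shift px [ 15.25 -10.  ]
side keeper 0.44 shift px [-5.5  6. ]
side corner-0.19 0.999 shift px [0. 0.]
side corner0.19 0.722 shift px [0. 0.]
```

```bash
python3 - <<'E'
from st import *
import cv2
u=np.array([np.cos(a),np.sin(a),0]);nn=np.array([-u[1],u[0],0]);t0=np.array([.5186,.024,0])
for n in("scene","side"):
    c=manip.get_calibration(n)
    def pr(x):
        q=c["world_to_cam"]@[*x,1];return np.array([c["cx"]+c["fx"]*q[0]/q[2],c["cy"]+c["fy"]*q[1]/q[2]])
    i1=manip.snapshot(n);cv2.imwrite(f"pics/{n}7.png",i1)
    for nm,im in(("before",cv2.imread(f"pics/{n}0.png")),("now",i1)):
        g=cv2.cvtColor(im,6).astype(np.float32)
        for z,l0 in((.044,0),(.078,0)):
            L=np.arange(.13,.215,.004) if z<.05 else np.arange(-.006,.05,.004)
            m=np.array([pr(t0+l*u+l0*nn+[0,0,z]) for l in L],np.float32)
            v=cv2.remap(g,m[:,:1],m[:,1:],1).ravel()
            print(n,nm,z,*v.astype(int))
E
```

```text
[0.5027 0.0723 0.0228] yaw err -0.0001 along 0.0504 lat -0.0069
tip along 0.0535 lat -0.0036 z [ 0.132 -0.042 -0.99 ]
scene before 0.044 53 134 161 159 159 158 160 157 165 161 116 137 133 151 158 163 171 148 88 113 86 76
scene before 0.078 133 148 155 106 94 120 141 118 101 108 111 62 50 64
scene now 0.044 84 95 92 94 94 93 95 90 95 97 140 150 153 164 164 167 174 156 95 118 90 82
scene now 0.078 143 122 79 78 84 43 65 89 46 88 97 92 81 69
side before 0.044 67 90 126 139 138 137 138 137 138 127 98 83 103 131 136 138 139 126 85 66 84 94
side before 0.078 119 127 129 106 85 77 78 78 78 80 89 103 119 128
side now 0.044 62 74 80 79 80 80 80 80 79 82 103 128 135 144 147 149 151 136 97 81 91 101
side now 0.078 71 55 37 30 35 38 39 34 37 54 61 55 44 35
```

>>> send_rows --commands '[{"delta_pos": [0,0,-0.25],"yaw": 0}]'

```text
t: 8.0
tcp_pos: [0.5028, 0.071, 0.0225]
tool_rot: [-0.222, 0.973, -0.035, 0.06]
force: [-9.5, 16.0, 36.2]
finger_gap: 0.58
```

>>> send_rows --commands '[{"delta_pos": [0,0,-0.3],"yaw": 0}]'

```text
t: 8.12
tcp_pos: [0.5028, 0.0713, 0.0225]
tool_rot: [-0.221, 0.973, -0.035, 0.061]
force: [-6.9, 5.2, 38.9]
finger_gap: 0.577
```

```bash
python3 st.py
```

```text
[0.5028 0.0713 0.0225] yaw err -0.0089 along 0.0494 lat -0.0066
tip along 0.0526 lat -0.0032 z [ 0.135 -0.041 -0.99 ]
```

>>> send_rows --commands '[{"delta_pos": [-0.2,0.3,-0.22],"yaw": 0},{"delta_pos": [-0.1,0.2,-0.22],"yaw": 0}]'

```text
t: 8.38
tcp_pos: [0.5032, 0.0715, 0.0229]
tool_rot: [-0.222, 0.972, -0.039, 0.065]
force: [-2.8, -15.4, 22.6]
finger_gap: 0.576
```

```bash
python3 st.py
```

```text
[0.5032 0.0715 0.0229] yaw err -0.0062 along 0.0495 lat -0.0071
tip along 0.0529 lat -0.0035 z [ 0.143 -0.047 -0.989]
```

>>> send_rows --commands '[{"delta_pos": [0.1,-0.25,-0.05],"yaw": 0},{"delta_pos": [0,0,0.3],"yaw": 0}]'

```text
t: 8.62
tcp_pos: [0.5033, 0.0697, 0.0271]
tool_rot: [-0.22, 0.973, -0.038, 0.065]
force: [-1.6, 2.9, 3.8]
finger_gap: 0.578
```

```bash
python3 st.py
```

```text
[0.5033 0.0697 0.0271] yaw err -0.0106 along 0.0477 lat -0.0063
tip along 0.0511 lat -0.0028 z [ 0.143 -0.045 -0.989]
```

>>> send_rows --commands '[{"delta_pos": [0,0,0.6],"yaw": 0},{"delta_pos": [0,0,1.5],"yaw": 0},{"delta_pos": [0,0,3],"yaw": 0}]'

```text
t: 9.0
tcp_pos: [0.5006, 0.0704, 0.0769]
tool_rot: [-0.22, 0.973, -0.036, 0.061]
force: [0.0, -1.4, 0.8]
finger_gap: 0.577
```

>>> send_rows --commands '[{"delta_pos": [0,0,4],"yaw": 0},{"delta_pos": [0,0,5],"yaw": 0},{"delta_pos": [2,-5,3],"yaw": 0},{"delta_pos": [2,-5,0],"yaw": 0},{"delta_pos": [2,-5,0],"yaw": 0},{"delta_pos": [2,-5,0],"yaw": 0},{"delta_pos": [0,0,0],"yaw": 0}]'

```text
t: 9.88
tcp_pos: [0.5816, -0.1335, 0.2022]
tool_rot: [-0.222, 0.972, -0.036, 0.062]
force: [0.1, 0.9, 0.6]
finger_gap: 0.58
```

```bash
python3 chk.py; python3 - <<'E'
from st import *
import cv2
u=np.array([np.cos(a),np.sin(a),0]);t0=np.array([.5186,.024,0])
for n in("scene","side"):
    c=manip.get_calibration(n)
    def pr(x):
        q=c["world_to_cam"]@[*x,1];return np.array([c["cx"]+c["fx"]*q[0]/q[2],c["cy"]+c["fy"]*q[1]/q[2]])
    i1=manip.snapshot(n);cv2.imwrite(f"pics/{n}8.png",i1)
    for nm,im in(("before",cv2.imread(f"pics/{n}0.png")),("now",i1)):
        g=cv2.cvtColor(im,6).astype(np.float32)
        for z,L in((.044,np.arange(.13,.215,.004)),(.078,np.arange(-.01,.054,.004)),(.06,np.arange(.03,.1,.004))):
            m=np.array([pr(t0+l*u+[0,0,z]) for l in L],np.float32)
            print(n,nm,z,*cv2.remap(g,m[:,:1],m[:,1:],1).ravel().astype(int))
E
```

```text
[ 0.5816 -0.1335  0.2022] yaw err -0.0056 along -0.1692 lat 0.0126
tip along -0.1659 lat 0.016 z [ 0.138 -0.043 -0.99 ]
f [0.0645223  0.85875096 0.58982094]
scene expected tab shift [9.2 3.8] per 10mm y [3.  1.3]
scene tab 0.576 shift px [9.5  3.75]
scene keeper 0.921 shift px [0. 0.]
scene corner-0.19 0.997 shift px [0. 0.]
scene corner0.19 0.551 shift px [0.25 0.25]
side expected tab shift [2.7 6.4] per 10mm y [0.9 2.1]
side tab 0.801 shift px [2.75 6.5 ]
side keeper 0.918 shift px [0. 0.]
side corner-0.19 0.999 shift px [0. 0.]
side corner0.19 0.518 shift px [0.   0.25]
[ 0.5791 -0.1296  0.2015] yaw err -0.0027 along -0.1646 lat 0.0131
tip along -0.1615 lat 0.0165 z [ 0.134 -0.04  -0.99 ]
scene before 0.044 53 134 161 159 159 158 160 157 165 161 116 137 133 151 158 163 171 148 88 113 86 76
scene before 0.078 137 133 148 155 106 94 120 141 118 101 108 111 62 50 64 109
scene before 0.06 125 96 113 94 109 118 114 113 113 98 91 91 92 90 91 89 88 85
scene now 0.044 57 128 137 165 142 149 165 165 166 164 157 163 165 171 167 164 172 154 95 116 87 81
scene now 0.078 136 139 121 123 122 131 135 142 120 112 161 145 95 91 76 108
scene now 0.06 95 98 96 92 113 120 116 116 117 103 91 94 91 94 94 95 91 88
side before 0.044 67 90 126 139 138 137 138 137 138 127 98 83 103 131 136 138 139 126 85 66 84 94
side before 0.078 117 119 127 129 106 85 77 78 78 78 80 89 103 119 128 136
side before 0.06 135 141 140 125 106 96 97 99 102 90 83 82 82 83 83 83 83 77
side now 0.044 67 82 108 115 127 113 124 141 144 131 119 137 143 143 141 141 144 130 92 77 88 97
side now 0.078 106 107 107 106 107 107 107 106 106 111 126 126 104 83 82 81
side now 0.06 81 82 82 88 97 99 99 102 106 93 86 85 85 85 85 85 85 80
```

Both cameras show the tab shifted by the full 30.5 mm and the pad profile back to its rest pattern. The hatch has not moved and the hand is clear, so I'm handing in.

```bash
python3 -c "
from station import manip
print(manip.sense()['force'],manip.sense()['t']);print(manip.sign_off())"
```

```text
[ 0.33900761  1.14512519 -0.04234669] 10.075
the job is handed in; nothing more can be done
None
```

The hatch door is bolted shut: the bolt is home in the keeper, the catch has sprung up and the hand is clear. I handed the job in at about 10 s. I pressed the catch onto its stop with the front fingertip and pushed the tab with the rear one until it met a hard stop. I then backed off about 2 mm and lifted away.

**Checks that agree:**
- **Bolt travel:** the tab's image shift was (9.5, 3.75) px in the scene view and (2.75, 6.5) px in the side view. Full travel should give (9.2, 3.8) and (2.7, 6.4).
- **Keeper:** the gap between the bar end and the keeper is filled.
- **Catch:** the pad's brightness profile is back to how it looked at rest, so the catch is up.
- **Hatch:** the keeper and one frame corner show 0 px movement.
- **Hand:** the tool force is about 1 N, so it is touching nothing.

**Weaker or off-plan:**
- **Image matches:** the tab matches were only fair (0.58 and 0.80), partly because of shadow. The second frame corner matched poorly (about 0.5), though it also showed no more than 0.25 px of movement.
- **Tilt and drift:** the hand tilted to about 8° and drifted a few millimetres sideways during the push.
- **Push force:** it peaked at about 51 N at the stop, and I eased it off.
- **Fingertips:** they sat about 33 mm behind the stated TCP, so I found the contact height by feel.
- **Not checked:** I did not measure the door angle or the small loose items separately. All 12 picture views were used before the push, so the final checks are numerical only.

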